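# Pin the shuttle carriage at its work position

### The job

Lock the sliding carriage at its work position: take the long locating pin with the round black knob out of the pin block, put it down through the carriage's bushing until its tip stands on the strip underneath, and, pressing only lightly, slide the carriage along with it until the tip drops into the unmarked blind hole in the strip. Then push the pin fully home, its collar down on the bushing, and let go. Be gentle, never force the pin against the slide, and leave the other things on the bench where they are.

Things in the scene. Friction and masses are not known exactly. Their poses are not given: they have to be found in the camera images.
- pin: Locating pin, 73 mm tall, about 0.1 kg, upright: steel shank 12 mm in diameter, 34 mm long, 2 mm chamfer at the tip; above it a steel collar 26 mm in diameter, 5 mm thick; above that a round black plastic knob 24 mm in diameter, 34 mm tall. Origin at the centre of the tip, z up towards the knob. Forcing it against any part of the slide with 30 N or more mars it.
- knob (a point): Grip point on the axis of the locating pin's knob, 60 mm above the tip (21 mm above the collar's top, 13 mm below the knob's top); axes as the pin.
- pin_tip (a point): Centre of the locating pin's tip face; axes as the pin.
- pin_block: Fixed grey block, 60 mm (x) by 130 mm (y) by 40 mm tall; origin at the centre of its underside. Two upright round sockets, 14 mm wide, 25 mm deep, at y = -38 and +38 mm. The locating pin starts in one of them, tip on the socket floor 15 mm above the bench, collar 9 mm above the block; the short spare pin stands in the other.
- slide: Fixed shuttle slide: aluminium base plate 116 mm (x) by 320 mm (y), two steel rails along y, end blocks 50 mm tall, a thin dark way cover at the +y end. Origin at the centre of its underside, z up. The carriage runs on the rails; under it, between them, lies a flat steel strip, its top 34 mm above the bench, clamped so that it does not move.
- search_mid (a point): Fixed point on the strip's top, at slide x = 0, y = -30 mm; axes as the slide. The strip's one blind hole is somewhere within 25 mm of it along the slide's y axis (the strip is set anew for each job), exactly on the line under the bushing. Unmarked and hidden under the carriage: it must be felt. Hole 13.5 mm wide, 15 mm deep, 1 mm chamfer.
- carriage (a joint): Travel of the carriage along the slide's +y, in m: 0 to 0.12 between its stops. At 0 the bushing is at slide y = -100 mm, at 0.07 it is over search_mid. It starts between 0 and 0.02, behind the hole. It runs with about 1.5 N of friction and stays where left; the pin, moved sideways in the bushing, takes it along.
- bushing (a point): Centre of the bushing's mouth, on the square steel bushing plate (36 mm) of the carriage, 56 mm above the bench; axes as the slide. Round hole 13.5 mm wide, 2 mm chamfer, straight down 20 mm, ending 2 mm above the strip. Tip on the strip: collar 12 mm above the bushing. Fully home: collar on the bushing, tip 12 mm below the strip's top, 3 mm above the hole's floor.
- housing_top (a point): Top centre of the white moulded housing clamped on the carriage, 87 mm ahead (+y) of the bushing and 86 mm above the bench; housing and nest 76 mm (x) by 50 mm (y). The carriage's aluminium plate, 104 mm wide, top 48 mm above the bench, reaches from 28 mm behind the bushing to 116 mm ahead of it.
- spare_pin: Short spare pin with a steel T-bar head, in the other socket: shank 12 mm by 20 mm, head 20 mm wide and 12 mm tall with a 10 mm bar 50 mm long across the top; origin at the tip. Leave alone.
- green_bin: Loose open green bin with white fittings, 110 by 140 by 60 mm tall; origin under its centre. Leave alone.
- screwdriver: Loose screwdriver lying on the bench, along its x axis. Leave alone.
- tin: Loose small round red tin, 58 mm wide, 26 mm tall; origin under its centre. Leave alone.
Mind the look-alikes: they are no part of the job. Of the things like the pin, leave any that is green; of the rest the smaller one is meant.

How it is judged (in metres and radians):
On the way:
1. the locating pin stands upright in the bushing with its tip on the strip, not yet in the hole (z of pin_tip in the frame of slide between 0.03 and 0.037 m and horizontal distance between pin_tip and bushing below 0.004 m and angle between pin's own z axis and vertical below 0.15 rad), for 0.1 s.
At the end, for the whole second after the job is handed in: The locating pin stands upright (within 0.1 rad) through the bushing and in the strip's blind hole, its collar down on the bushing to within 2.5 mm and its tip within 4 mm of the bushing's axis, released, with pin and carriage at rest (z of pin_tip in the frame of slide below 0.0245 m and horizontal distance between pin_tip and bushing below 0.004 m and angle between pin's own z axis and vertical below 0.1 rad and linear speed of pin below 0.01 m/s and velocity of joint carriage between -0.005 and 0.005 m/s and contact force between the fingers and pin below 0.1 N); the robot touches nothing.
It fails at once if the pin is forced against the slide (carriage, bushing or strip) with 30 N or more (contact force between pin and slide above 30 N).
It fails at once if the spare pin is disturbed (moved over 15 mm) (distance of spare_pin from where it was at the start of the episode above 0.015 m).
It fails at once if the green bin is disturbed (moved over 20 mm) (distance of green_bin from where it was at the start of the episode above 0.02 m).
It fails at once if the screwdriver is disturbed (moved over 20 mm) (distance of screwdriver from where it was at the start of the episode above 0.02 m).
It fails at once if the tin is disturbed (moved over 20 mm) (distance of tin from where it was at the start of the episode above 0.02 m).
It also fails if it takes over 64 s, if anything falls off the work surface, if the arm or the gripper's body presses on something with over 40 N, if the wrist force passes 120 N, or if a joint passes its speed limit or range.

### The arm

A 6-joint arm with a two-finger parallel gripper is mounted at the origin on the work surface. World frame = base frame: x ahead of the robot, y to its left, z up, the work surface at z = 0. Lengths are in mm, angles in rad, forces in N, time in s.
With the tool pointing down it reaches from about 300 to 750 mm from the base axis. Payload 8.5 kg.
Tool frame: the origin (TCP) lies midway between the tips of the shut fingers; the grasp point (between the pads) lies 19 mm behind it (ctrl.grip_point_offset is the distance from the TCP to the grasp point, in mm); z points along the fingers, y is the line along which they close (so a half turn about z gives the same grasp; the last joint's range is limited). The gripper opens to 85 mm and grips with 20 to 120 N. Pads are 22 mm wide; open, the fingers measure 114 mm over their backs; the gripper's body (76 mm by 85 mm) begins 54 mm behind the grasp point. The pads swing forward as they close: fully open they stand 13 mm farther back than shut.
Start: joints at [1.123, 0.381, 1.297, -0, 1.464, -0.215], TCP at [126.879, 535.147, 231.322] pointing down, gripper open.
Joint ranges: [-3.11, 3.11], [-0.89, 2.33], [0.22, 2.48], [-1.42, 4.56], [0.17, 2.85], [-2.88, 2.88]. Speed limits (rad/s): [2.39, 2.39, 3.14, 3.14, 3.14, 3.14].

### API

Orientations are given as a rotation vector (axis times angle).
In Python, from workcell import ctrl, imaging gives the robot as it stands.
- The arm moves only by the tool send_rows, never from a script. Its argument "moves" is a list of rows, each an object of numbers: "tx", "ty", "tz": the shift along the tool's x, y, z in units of 60 mm (1.0 is 60 mm); "yaw": the turn about the tool's z in units of 8 degrees (1.0 is 8 degrees). A call has exactly 5 rows; each row is the pose to reach, as a shift and turn from the pose commanded when the call began, along the tool's axes at that moment; what a row does not reach only later rows make up. A row lasts 1/8 s, in which the tool goes at most 62.5 mm and 10.7 degrees, less where a joint would pass 70% of its speed; a pose out of reach is approached as far as the arm can. A call with a gripper value outside its range is refused whole. "hand" is the closure in counts, from 0 (fully open) to 255 (shut), set as the call begins (left out, the last holds). The fingers move at their own pace and stop on an object; the grip force is fixed at half the most. Time passes only in rows, so rows that repeat a pose let the fingers close, or fill a call up. It gives the time, the measured TCP pose, the force, the opening and the grip force at its end, in the units of the state.
- ctrl.get_obs(): the state, without advancing time (a new reading comes with each control period).
- imaging.camera(name): name is "scene" or "side" or "wrist"; returns the picture (400x640x3 uint8, red, green, blue); there is no depth.
- imaging.calibration(name): a dict with "mtx" (3x3 intrinsics, pixels), "R" (3x3) and "t" (3): a world point X has camera coordinates R X + t. Camera axes: x right, y down, z forward; pixel columns grow to the right and rows downward; lengths in mm; the calibration is good to about 2 mm. A picture is of the moment at which its call begins: read the wrist's pose just before it. calibration takes no time and is no camera call; for the wrist camera it gives the pose at the moment of the call.
- ctrl.job_done(): hands the job in; it is judged then, once.
The state is a dict: "clock": time; "q": joint angles; "qd": joint speeds; "effort": joint torques, N m; "eef_pos": TCP position; "tool_rot": TCP orientation; "wrist_force": force on the tool from outside, world axes, zero at the start; "torque": the same for the moment, N m; "width": opening from 0.0 (shut) to 1.0 (fully open); "gripper_force": force on a finger pad.
Only numpy, scipy, OpenCV 4.12 (cv2) and the standard library are available. Lean on these libraries where they do the work, as an engineer would, in place of code of your own. Each camera call takes 0.05 s, during which the arm holds its last target. There are 200 camera calls.

## Working session

There is one attempt and no reset: what is moved stays moved. The work goes in short steps, Python scripts to look and compute and a tool call to move; the robot and the scene stay as the last step left them, time stands still between calls to the robot, and variables do not carry over. Pictures are saved under pics/ and viewed, at most 10 in all, crops included, and the job is handed in when it is done.

Besides the shell and the picture viewer there is one more tool, called after "Emit:" in YAML: its name, and indented under it one key for each argument. send_rows: Moves the arm, as the interface text tells. Its arguments: {"type":"object","properties":{"moves":{"type":"array"},"hand":{"type":"number"}},"required":["moves"]}

```bash
mkdir -p pics; ls
python3 - <<'E'
from workcell import ctrl, imaging
import cv2,numpy as np
print(ctrl.get_obs(), ctrl.grip_point_offset)
ims=[]
for n in("scene","side"):
    im=imaging.camera(n); cv2.imwrite(f"pics/{n}0.png",im[:,:,::-1]); c=imaging.calibration(n); print(n,c)
E
```

```text
pics
{'clock': 0.0, 'q': array([ 1.12267293e+00,  3.81235949e-01,  1.29826111e+00, -5.27140990e-05,
        1.46361453e+00, -2.15296864e-01]), 'qd': array([-1.29489804e-03, -3.78802804e-04, -4.16862030e-04,  9.69608574e-05,
        6.87893509e-04,  2.55164232e-04]), 'effort': array([ 8.18803455e-04, -4.48456657e+01, -2.31278372e+01, -1.50560277e-04,
        4.72410917e-03,  2.83410543e-05]), 'eef_pos': array([126.78343218, 534.88332022, 230.69021504]), 'tool_rot': array([-3.64836921e-01, -3.11988729e+00,  2.28236007e-03]), 'wrist_force': array([0.0466321 , 0.32248155, 0.69876726]), 'torque': array([ 0.00623742, -0.00198725, -0.03579077]), 'gripper_force': 0.0, 'width': 1.0024600896572862} 18.700000000000003
scene {'mtx': array([[369.67108768,   0.        , 316.94848617],
       [  0.        , 369.67108768, 202.34628218],
       [  0.        ,   0.        ,   1.        ]]), 'R': array([[-0.80416498,  0.59439335,  0.00390287],
       [ 0.33578454,  0.45968705, -0.82215361],
       [-0.49047674, -0.65983662, -0.56925232]]), 't': array([ 424.41532088, -128.23578135, 1355.76040981])}
side {'mtx': array([[415.60559155,   0.        , 321.05488485],
       [  0.        , 415.60559155, 195.69872106],
       [  0.        ,   0.        ,   1.        ]]), 'R': array([[ 0.96063859, -0.27707319,  0.02009852],
       [-0.17626221, -0.66383917, -0.72680754],
       [ 0.21472107,  0.69465675, -0.68654705]]), 't': array([-516.74116742,  171.32333803, 1118.89742177])}
```

View pics/scene0.png

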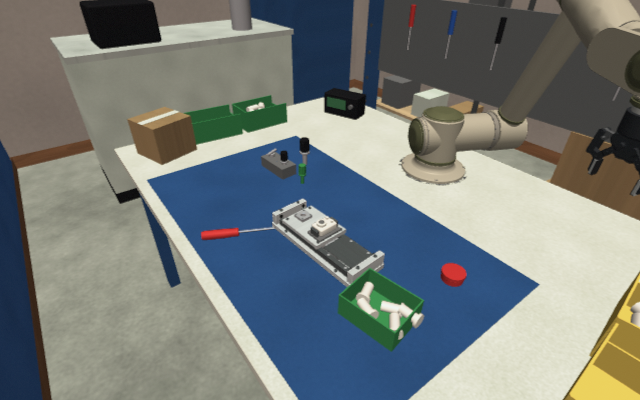

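View pics/side0.png

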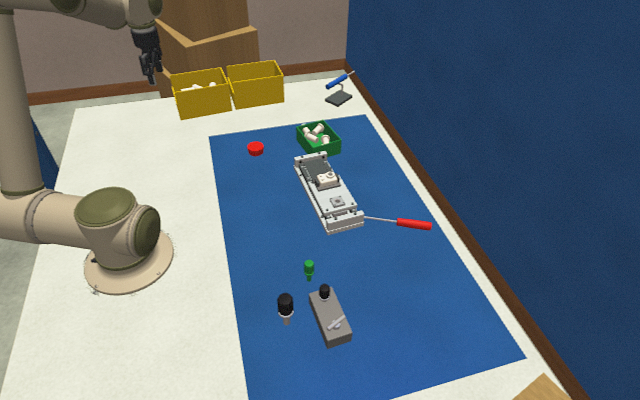

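The scene view shows the block with the black-knobbed pin at about (284,157), a larger black look-alike at (304,147), a green one at (302,170), and the slide from (290,210) to (365,265). In the side view the same things are at (324,291), (286,303), (309,268), and the slide at (315,165)–(345,225). Next I'll zoom in for precise pixels.

Run:
```python
import cv2,numpy as np
a=cv2.imread("pics/scene0.png");b=cv2.imread("pics/side0.png")
def crop(im,x,y,w,h,W,H): return cv2.resize(im[y:y+h,x:x+w],(W,H),interpolation=cv2.INTER_CUBIC)
# 5x / 4x crops
o=np.vstack([np.hstack([crop(a,250,130,80,60,400,300),crop(a,265,190,80,60,400,300)]),
 np.hstack([crop(b,265,255,100,75,400,300) ,crop(b,285,160,100,75,400,300)])])
cv2.imwrite("pics/c1.png",o)
```

```text
(no output)
```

View pics/c1.png

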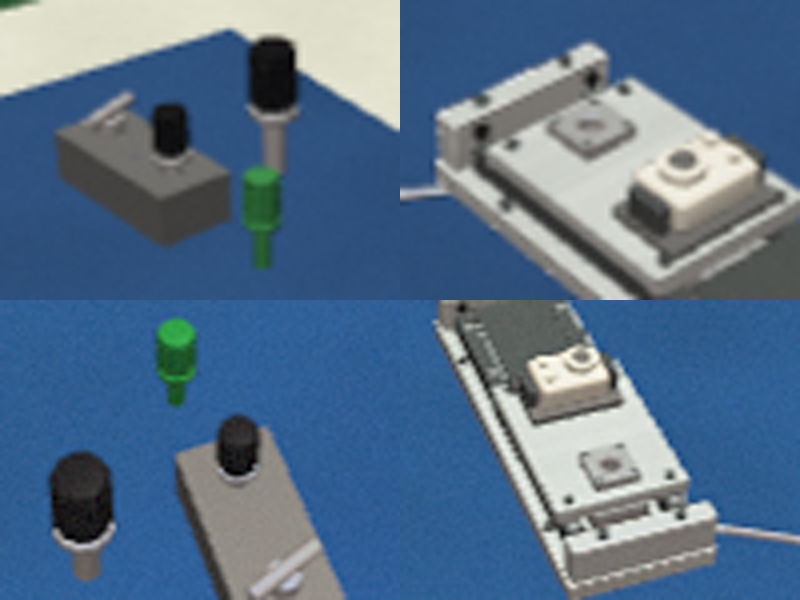

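The crop shows the knob centre at scene (284.2,156.6) and side (324.5,291.7). The bushing is at scene (303.4,215.2) and side (338,201.2), and the housing boss at (321.6,222) and (330,173.8). I'll triangulate these.

```bash
cat > h.py <<'E'
import numpy as np,cv2
from workcell import ctrl,imaging
def ray(c,p):
    d=c["R"].T@np.linalg.solve(c["mtx"],[p[0],p[1],1.]); return -c["R"].T@c["t"],d/np.linalg.norm(d)
def plane(c,p,z):
    o,d=ray(c,p); return o+d*(z-o[2])/d[2]
def tri(r):
    A=sum(np.eye(3)-np.outer(d,d) for o,d in r); b=sum((np.eye(3)-np.outer(d,d))@o for o,d in r); return np.linalg.solve(A,b)
def proj(c,X):
    x=c["mtx"]@(c["R"]@np.asarray(X,float)+c["t"]); return x[:2]/x[2]
E
python3 - <<'E'
from h import *
a,b=imaging.calibration("scene"),imaging.calibration("side")
np.set_printoptions(precision=1,suppress=True)
for n,p,q,z in [("knob",(284.2,156.6),(324.5,291.7),71),("bush",(303.4,215.2),(338,201.2),56),("boss",(321.6,222),(330,173.8),86),
 ("big",(304.4,145),(285.5,299.5),60),("green",(302.3,169.5),(309,267.5),50),("spare",(272.6,151.5),(337,323),60)]:
    print(n,tri([ray(a,p),ray(b,q)]),plane(a,p,z),plane(b,q,z))
E
```

```text
knob [ 463.2 -279.5   68.5] [ 464.6 -275.    71. ] [ 463.6 -281.7   71. ]
bush [592.   19.5  52.9] [592.   23.7  56. ] [592.8  15.1  56. ]
boss [594.3 107.5  85.4] [593.5 108.4  86. ] [595.  106.1  86. ]
big [ 370.6 -286.7   83.6] [ 344.2 -327.    60. ] [ 372.1 -271.1   60. ]
green [ 448.9 -191.1   53.3] [ 444.4 -195.6   50. ] [ 450.5 -189.5   50. ]
spare [ 467.1 -357.2   57.1] [ 466.4 -350.7   60. ] [ 469.7 -360.6   60. ]
```

```bash
cat >> h.py <<'E'
from scipy.spatial.transform import Rotation as Ro
def go(x,y,z,yaw=np.pi/2):
    "print tool-axis shift in units to reach world TCP target with tool-x heading yaw"
    o=ctrl.get_obs(); M=Ro.from_rotvec(o["tool_rot"]).as_matrix()
    d=M.T@(np.array([x,y,z])-o["eef_pos"])/60; h=np.arctan2(M[1,0],M[0,0])
    print("units",d.round(3),"yaw",round(-np.degrees((yaw-h+np.pi)%(2*np.pi)-np.pi)/8,3),"tilt",np.degrees(np.arccos(-M[2,2])).round(2))
E
python3 -c "
from h import *; go(480,100,230)"
```

```text
units [-7.401 -5.695  0.018] yaw 9.583 tilt 0.08
```

Emit:
send_rows:
  moves:
    - {"tx":-7.4,"ty":-5.7,"yaw":9.6}
    - {"tx":-7.4,"ty":-5.7,"yaw":9.6}
    - {"tx":-7.4,"ty":-5.7,"yaw":9.6}
    - {"tx":-7.4,"ty":-5.7,"yaw":9.6}
    - {"tx":-7.4,"ty":-5.7,"yaw":9.6}

```text
invalid input
```

```bash
python3 -c "
from h import *; print(ctrl.get_obs()['eef_pos'],ctrl.get_obs()['q'],ctrl.get_obs()['clock']); go(480,100,230); go(464,-200,230)"
```

```text
[126.75713278 534.91945649 230.77275416] [ 1.12270526e+00  3.81142300e-01  1.29816549e+00  3.31914059e-05
  1.46362871e+00 -2.15329687e-01] 0.1
units [-7.401 -5.695  0.018] yaw 9.583 tilt 0.08
units [ -8.295 -10.622   0.024] yaw 9.583 tilt 0.08
```

Emit:
send_rows:
  moves:
    - {"tx":-7.4,"ty":-5.7,"tz":0,"yaw":9.6}
    - {"tx":-7.4,"ty":-5.7,"tz":0,"yaw":9.6}
    - {"tx":-7.4,"ty":-5.7,"tz":0,"yaw":9.6}
    - {"tx":-7.4,"ty":-5.7,"tz":0,"yaw":9.6}
    - {"tx":-7.4,"ty":-5.7,"tz":0,"yaw":9.6}

```text
clock: 0.72
eef_pos: [324.6, 290.7, 231.2]
tool_rot: [-1.743, -2.614, 0.0]
wrist_force: [-0.7, 0.5, -0.6]
width: 1.006
gripper_force: 0.0
```

```bash
python3 -c "
from h import *; print(ctrl.get_obs()['eef_pos'],ctrl.get_obs()['q'],ctrl.get_obs()['clock']); go(480,100,230); go(464,-200,230)"
```

```text
[324.59606187 290.74494264 231.24543185] [ 4.57431003e-01  1.79467502e-01  1.58881949e+00 -1.05340951e-05
  1.37337036e+00  6.29012894e-02] 0.725
units [-3.93   1.169  0.021] yaw 2.826 tilt 0.0
units [-8.444 -0.999  0.021] yaw 2.826 tilt 0.0
```

```bash
python3 -c "
from h import *; go(540,20,250)"
```

```text
units [-5.546  1.58  -0.313] yaw 2.826 tilt 0.0
```

Emit:
send_rows:
  moves:
    - {"tx":-5.55,"ty":1.58,"tz":-0.31,"yaw":2.83}
    - {"tx":-5.55,"ty":1.58,"tz":-0.31,"yaw":2.83}
    - {"tx":-5.55,"ty":1.58,"tz":-0.31,"yaw":2.83}
    - {"tx":-5.55,"ty":1.58,"tz":-0.31,"yaw":2.83}
    - {"tx":-5.55,"ty":1.58,"tz":-0.31,"yaw":2.83}

```text
clock: 1.35
eef_pos: [520.4, 47.5, 248.0]
tool_rot: [-2.216, -2.227, 0.0]
wrist_force: [0.5, 0.7, -0.3]
width: 0.998
gripper_force: 0.0
```

Emit:
send_rows:
  moves:
    - {"tx":0,"ty":0,"tz":0,"yaw":0}
    - {"tx":0,"ty":0,"tz":0,"yaw":0}
    - {"tx":0,"ty":0,"tz":0,"yaw":0}
    - {"tx":0,"ty":0,"tz":0,"yaw":0}
    - {"tx":0,"ty":0,"tz":0,"yaw":0}

```text
clock: 1.98
eef_pos: [519.2, 49.9, 248.3]
tool_rot: [2.214, 2.228, 0.0]
wrist_force: [0.6, 0.3, 0.8]
width: 1.003
gripper_force: 0.0
```

```bash
python3 -c "
from h import *; c=imaging.calibration('wrist'); im=imaging.camera('wrist'); cv2.imwrite('pics/w1.png',im[:,:,::-1])
import pickle; pickle.dump(c,open('w1.pkl','wb'))
print(ctrl.get_obs()['eef_pos'],ctrl.get_obs()['clock']); go(464,-279,250)
print(c,-c['R'].T@c['t']); print(proj(c,[592,19.5,56]),proj(c,[594,107,86]))"
```

```text
[519.28456592  49.82284799 248.22149334] 2.025
units [-5.475 -0.954 -0.03 ] yaw 0.043 tilt 0.01
{'mtx': array([[322.00165371,   0.        , 313.88923515],
       [  0.        , 322.00165371, 200.64789763],
       [  0.        ,   0.        ,   1.        ]]), 'R': array([[ 9.99974252e-01,  7.16908617e-03,  3.16294056e-04],
       [ 6.74992680e-03, -9.54641572e-01,  2.97680883e-01],
       [ 2.43604736e-03, -2.97671084e-01, -9.54665382e-01]]), 't': array([-5.19394018e+02,  2.99868750e-01,  4.09107155e+02])} [518.38201614 125.78921772 390.63545425]
[380.5734371  202.80241683] [395.72980675 122.22513724]
```

View pics/w1.png

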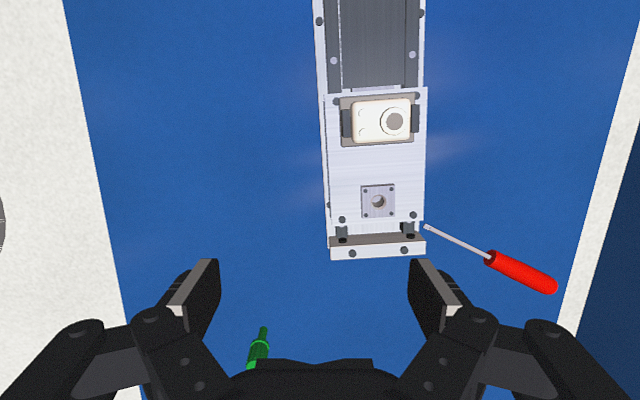

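The wrist view shows the bushing hole at about (378,201) in its square plate (362–395,185–217). The carriage plate spans columns 329–427 and rows 89–222, and the screwdriver is clear to the right.

```bash
python3 -c "
from h import *; import pickle; c=pickle.load(open('w1.pkl','rb')); im=cv2.imread('pics/w1.png')
np.set_printoptions(precision=1,suppress=True)
g=cv2.GaussianBlur(cv2.cvtColor(im,6),(0,0),.8)
r=g[193:210,370:387]; m=(r<95).astype('uint8'); print(r[8],r[:,8]); M=cv2.moments(m,True); p=(370+M['m10']/M['m00'],193+M['m01']/M['m00']); print(p,M['m00'],plane(c,p,56))
for y in(100,120,150,170,190,205): print(y,[int(i) for i in g[y,320:336]],[int(i) for i in g[y,418:434]])
"
```

```text
[187 180 178 179 183 184 177 160 137 113  96  87  80  85 119 149 174] [189 177 167 178 187 188 186 172 137 107  99  98  95 102 139 174 187]
(381.09090909090907, 201.86363636363637) 22.0 [592.5  20.6  56. ]
100 [215, 214, 210, 199, 192, 202, 211, 212, 212, 213, 214, 207, 173, 129, 108, 105] [216, 221, 221, 221, 220, 220, 221, 218, 196, 145, 101, 91, 93, 93, 93, 94]
120 [189, 217, 221, 206, 163, 151, 190, 217, 220, 219, 219, 219, 219, 219, 219, 219] [110, 163, 211, 227, 226, 226, 227, 218, 173, 112, 86, 84, 86, 86, 86, 85]
150 [106, 150, 198, 218, 215, 187, 154, 171, 205, 219, 220, 219, 219, 218, 218, 218] [219, 219, 219, 219, 220, 221, 213, 175, 131, 114, 113, 113, 112, 112, 111, 111]
170 [92, 94, 120, 177, 214, 221, 206, 170, 167, 202, 221, 222, 221, 221, 222, 222] [222, 222, 222, 222, 223, 216, 183, 131, 98, 92, 92, 92, 92, 91, 89, 89]
190 [105, 105, 103, 114, 162, 204, 217, 205, 166, 155, 189, 214, 218, 217, 217, 217] [220, 220, 220, 221, 221, 207, 155, 98, 82, 84, 85, 84, 85, 85, 85, 86]
205 [94, 93, 91, 89, 105, 158, 166, 125, 96, 102, 154, 205, 223, 223, 222, 222] [220, 220, 221, 222, 216, 180, 124, 90, 85, 86, 86, 85, 85, 85, 85, 84]
```

```bash
python3 -c "
from h import *; import pickle; c=pickle.load(open('w1.pkl','rb'))
np.set_printoptions(precision=1,suppress=True)
for p in [(426.4,120),(422.9,205),(325.3,120),(328.8,190),(375.8,120),(376.4,190)]: print(p,plane(c,p,48))
print(plane(c,(378.5,201.2),56)); go(464,-279,200)
"
```

```text
(426.4, 120) [635.  107.1  48. ]
(422.9, 205) [641.3  14.7  48. ]
(325.3, 120) [530.4 106.4  48. ]
(328.8, 190) [535.6  31.4  48. ]
(375.8, 120) [582.6 106.7  48. ]
(376.4, 190) [588.1  31.7  48. ]
[589.6  21.3  56. ]
units [-5.5 -1.   0.8] yaw 0.043 tilt 0.01
```

Emit:
send_rows:
  moves:
    - {"tx":-5.4,"ty":-0.95,"tz":0.7,"yaw":0}
    - {"tx":-5.4,"ty":-0.95,"tz":0.7,"yaw":0}
    - {"tx":-5.4,"ty":-0.95,"tz":0.7,"yaw":0}
    - {"tx":-5.4,"ty":-0.95,"tz":0.7,"yaw":0}
    - {"tx":-5.4,"ty":-0.95,"tz":0.7,"yaw":0}

```text
clock: 2.65
eef_pos: [466.8, -258.0, 208.5]
tool_rot: [2.215, 2.227, 0.0]
wrist_force: [1.0, 0.4, 0.1]
width: 0.999
gripper_force: 0.0
```

```bash
python3 -c "
from h import *; print(ctrl.get_obs()['eef_pos'],ctrl.get_obs()['q'])
go(464,-320,210)"
```

```text
[ 466.84191019 -257.97431814  208.47078004] [-7.27004635e-01  3.69318010e-01  1.38415892e+00  1.14427548e-04
  1.38759143e+00 -7.32553821e-01]
units [-1.033 -0.053 -0.025] yaw 0.04 tilt 0.03
```

```bash
python3 -c "
from h import *; c=imaging.calibration('wrist'); im=imaging.camera('wrist'); cv2.imwrite('pics/w2.png',im[:,:,::-1])
import pickle; pickle.dump(c,open('w2.pkl','wb'))
print(ctrl.get_obs()['eef_pos'],proj(c,[464,-279,88]))"
```

```text
[ 465.41811243 -264.46125129  207.03791209] [310.67842101 216.95842417]
```

View pics/w2.png

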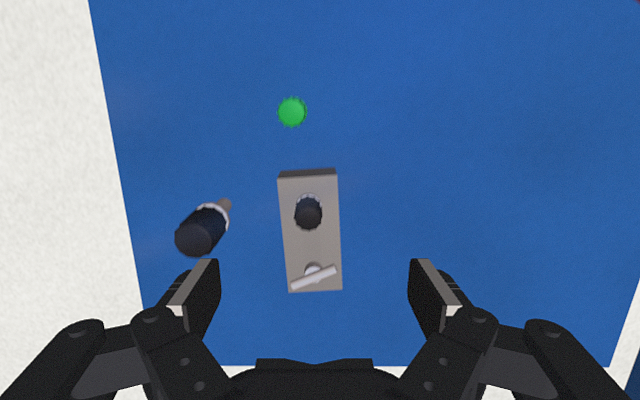

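The wrist view shows the knob top at about (308,217), the large look-alike at left (200,236), the green one at (291,112), and the spare pin at (313,275). I'll place the knob by ray casting.

```bash
python3 -c "
from h import *; import pickle; c=pickle.load(open('w2.pkl','rb')); im=cv2.imread('pics/w2.png')
np.set_printoptions(precision=1,suppress=True)
g=cv2.GaussianBlur(im,(0,0),.8).max(2)
m=np.zeros_like(g); m[190:240,285:330]=g[190:240,285:330]<75
k=[x for x in cv2.findContours(m,0,2)[0]]; k=max(k,key=cv2.contourArea); x,y,w,h=cv2.boundingRect(k); print(x,y,w,h,cv2.minEnclosingCircle(k))
d=322*24/(c['R']@np.array([464,-279,88.])+c['t'])[2]; print('dia',d)
p=(x+w/2-.5,y+h-d/2-.5); P=plane(c,p,88); print(p,P); print(plane(c,(200,236),110)); 
o=ctrl.get_obs()['eef_pos']; print(o,proj(c,[o[0],o[1],88])); go(P[0],P[1],130)
"
```

```text
294 198 28 32 ((307.8673400878906, 213.56121826171875), 15.585484504699707)
dia 27.625040645827394
(307.5, np.float64(215.68747967708632)) [ 461.2 -277.8   88. ]
[ 374.5 -287.9  110. ]
[ 465.4 -264.5  207. ] [312.4 201. ]
units [-0.2 -0.1  1.3] yaw 0.005 tilt 0.15
```

```bash
python3 -c "
from h import *; go(462.2,-278.5,110)"
```

```text
units [-0.23  -0.052  1.618] yaw 0.005 tilt 0.15
```

Emit:
send_rows:
  moves:
    - {"tx":-0.23,"ty":-0.05,"tz":0.4,"yaw":0}
    - {"tx":-0.23,"ty":-0.05,"tz":0.8,"yaw":0}
    - {"tx":-0.23,"ty":-0.05,"tz":1.2,"yaw":0}
    - {"tx":-0.23,"ty":-0.05,"tz":1.5,"yaw":0}
    - {"tx":-0.23,"ty":-0.05,"tz":1.5,"yaw":0}
  hand: 110

```text
clock: 3.32
eef_pos: [464.1, -269.5, 117.6]
tool_rot: [-2.214, -2.226, 0.0]
wrist_force: [-0.1, 0.1, 0.5]
width: 0.568
gripper_force: 0.0
```

Emit:
send_rows:
  moves:
    - {"tx":0,"ty":0,"tz":0,"yaw":0}
    - {"tx":0,"ty":0,"tz":0,"yaw":0}
    - {"tx":0,"ty":0,"tz":0,"yaw":0}
    - {"tx":0,"ty":0,"tz":0,"yaw":0}
    - {"tx":0,"ty":0,"tz":0,"yaw":0}

```text
clock: 3.95
eef_pos: [464.5, -270.0, 118.6]
tool_rot: [2.215, 2.227, -0.0]
wrist_force: [0.6, -0.5, -0.5]
width: 0.571
gripper_force: 0.0
```

```bash
python3 -c "
from h import *; print(ctrl.get_obs()['eef_pos'],ctrl.get_obs()['width']); go(462.2,-278.5,58)
c=imaging.calibration('wrist'); im=imaging.camera('wrist'); cv2.imwrite('pics/w3.png',im[:,:,::-1])
o=ctrl.get_obs()['eef_pos']; print(proj(c,[462.2,-278.5,88]),proj(c,o))"
```

```text
[ 464.47248413 -269.99552212  118.60047718] 0.5713641832615725
units [-0.141 -0.039  1.01 ] yaw 0.038 tilt 0.01
[310.34603027 249.75066851] [314.37156323 261.58781488]
```

View pics/w3.png

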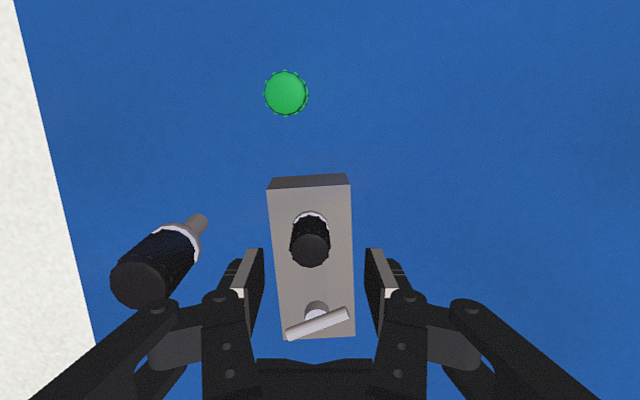

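The near view puts the knob top at (311.5,248), so the pin axis is near (463.0,-277.6). The pads straddle it evenly, so I'll descend and grip.

Emit:
send_rows:
  moves:
    - {"tx":-0.127,"ty":-0.024,"tz":0.2,"yaw":0}
    - {"tx":-0.127,"ty":-0.024,"tz":0.5,"yaw":0}
    - {"tx":-0.127,"ty":-0.024,"tz":0.8,"yaw":0}
    - {"tx":-0.127,"ty":-0.024,"tz":1.0,"yaw":0}
    - {"tx":-0.127,"ty":-0.024,"tz":1.0,"yaw":0}

```text
clock: 4.62
eef_pos: [462.7, -277.6, 57.5]
tool_rot: [-2.214, -2.226, 0.0]
wrist_force: [0.9, -0.1, 1.0]
width: 0.571
gripper_force: 0.0
```

Emit:
send_rows:
  moves:
    - {"tx":0,"ty":0,"tz":0,"yaw":0}
    - {"tx":0,"ty":0,"tz":0,"yaw":0}
    - {"tx":0,"ty":0,"tz":0,"yaw":0}
    - {"tx":0,"ty":0,"tz":0,"yaw":0}
    - {"tx":0,"ty":0,"tz":0,"yaw":0}
  hand: 255

```text
clock: 5.25
eef_pos: [463.4, -277.9, 59.2]
tool_rot: [2.214, 2.226, -0.0]
wrist_force: [-0.6, 0.3, 7.1]
width: 0.258
gripper_force: 59.1
```

Emit:
send_rows:
  moves:
    - {"tx":0,"ty":0,"tz":0,"yaw":0}
    - {"tx":0,"ty":0,"tz":-0.1,"yaw":0}
    - {"tx":0,"ty":0,"tz":-0.3,"yaw":0}
    - {"tx":0,"ty":0,"tz":-0.6,"yaw":0}
    - {"tx":0,"ty":0,"tz":-1.0,"yaw":0}

```text
clock: 5.88
eef_pos: [462.9, -277.4, 119.4]
tool_rot: [-2.215, -2.227, 0.0]
wrist_force: [-0.3, -0.3, -1.5]
width: 0.263
gripper_force: 58.7
```

```bash
python3 -c "
from h import *; y=np.pi/2+0.069; go(589.2,21,160,y); go(463,-277,160,y)"
```

```text
units [ 4.962  2.132 -0.676] yaw -0.455 tilt 0.05
units [ 0.006  0.002 -0.677] yaw -0.455 tilt 0.05
```

Emit:
send_rows:
  moves:
    - {"tx":0,"ty":0,"tz":-0.5,"yaw":0}
    - {"tx":0.8,"ty":0.35,"tz":-0.7,"yaw":-0.2}
    - {"tx":1.7,"ty":0.7,"tz":-0.7,"yaw":-0.4}
    - {"tx":2.6,"ty":1.1,"tz":-0.7,"yaw":-0.45}
    - {"tx":3.5,"ty":1.5,"tz":-0.7,"yaw":-0.45}

```text
clock: 6.5
eef_pos: [552.4, -65.3, 161.3]
tool_rot: [2.144, 2.295, 0.0]
wrist_force: [1.2, -0.5, -1.2]
width: 0.263
gripper_force: 58.8
```

```bash
python3 -c "
from h import *; y=np.pi/2+0.069; print(ctrl.get_obs()['eef_pos']);go(589.2,21,150,y)"
```

```text
[552.41390533 -65.32169937 161.32023587]
units [1.394 0.709 0.189] yaw -0.007 tilt 0.04
```

Emit:
send_rows:
  moves:
    - {"tx":0.6,"ty":0.3,"tz":0,"yaw":0}
    - {"tx":1.1,"ty":0.55,"tz":0,"yaw":0}
    - {"tx":1.39,"ty":0.67,"tz":0.1,"yaw":0}
    - {"tx":1.39,"ty":0.67,"tz":0.2,"yaw":0}
    - {"tx":1.39,"ty":0.67,"tz":0.4,"yaw":0}

```text
clock: 7.12
eef_pos: [586.2, 17.8, 136.1]
tool_rot: [2.145, 2.295, -0.0]
wrist_force: [-0.5, -0.8, -0.4]
width: 0.258
gripper_force: 58.8
```

Emit:
send_rows:
  moves:
    - {"tx":0,"ty":0,"tz":0,"yaw":0}
    - {"tx":0,"ty":0,"tz":0,"yaw":0}
    - {"tx":0,"ty":0,"tz":0,"yaw":0}
    - {"tx":0,"ty":0,"tz":0,"yaw":0}
    - {"tx":0,"ty":0,"tz":0,"yaw":0}

```text
clock: 7.75
eef_pos: [586.4, 18.8, 136.6]
tool_rot: [2.144, 2.296, 0.0]
wrist_force: [-0.2, -0.7, -1.1]
width: 0.263
gripper_force: 58.8
```

```bash
python3 -c "
from h import *; o=ctrl.get_obs(); print(o['eef_pos'],o['wrist_force'],o['clock'])
y=np.pi/2+0.069; go(589.2,21,120,y)
np.set_printoptions(precision=1,suppress=True)
t=o['eef_pos']-[0,0,44]
out=[]
for n in('scene','side','wrist'):
    c=imaging.calibration(n); im=imaging.camera(n)[:,:,::-1]; cv2.imwrite('pics/%s4.png'%n,im)
    p=proj(c,t); b=proj(c,[589.2,21,56]); print(n,'tip',p,'bush',b)
    k,w,h=(5,80,60) if n!='wrist' else (3,133,100)
    x,yy=(b-[w/2,h/2]).astype(int) ; print('crop',x,yy,k); out.append(cv2.resize(im[yy:yy+h,x:x+w],(400,300),interpolation=2))
out.append(out[0]*0)
cv2.imwrite('pics/c4.png',np.vstack([np.hstack(out[:2]),np.hstack(out[2:])]))
"
```

```text
[586.39055096  18.82452749 136.63731733] [-0.19562311 -0.74066058 -1.10691632] 7.75
units [0.033 0.049 0.277] yaw -0.005 tilt 0.01
scene tip [303.8 202.8] bush [303.7 214.4]
crop 263 184 5
side tip [336.1 191.6] bush [336.2 200.1]
crop 296 170 5
wrist tip [314.3 227.9] bush [318.3 206.4]
crop 251 156 3
```

View pics/c4.png

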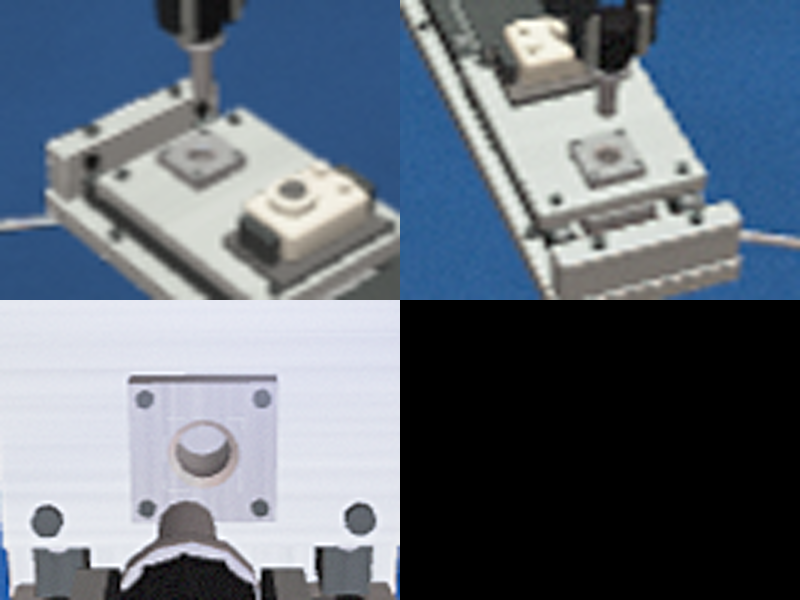

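The crop shows the bushing mouth centred at wrist pixel (318.8,206.8), with the held shank's tip centred at column 312.8 and its front rim at row 223.0. Scene and side agree that the tip is over the near part of the bushing plate. I'll compute the relative offset in the wrist view.

```bash
python3 -c "
from h import *; c=imaging.calibration('wrist'); o=ctrl.get_obs()['eef_pos']
np.set_printoptions(precision=2,suppress=True)
B=plane(c,(318.8,206.8),56); print('bush',B, o)
for dy in(-2,-1,0,1,2):
  print(dy,proj(c,o+[0,dy+6,-42]),proj(c,o+[0,dy+4,-44]))
im=cv2.imread('pics/wrist4.png'); g=cv2.GaussianBlur(cv2.cvtColor(im,6),(0,0),.6)
print(g[214:236,313]); print(g[228,298:330])
print(g[206,302:336]); print(g[192:222,319])
"
```

```text
bush [589.59  20.72  56.  ] [586.37  18.86 136.54]
-2 [314.75 223.  ] [314.52 224.83]
-1 [314.87 221.48] [314.63 223.33]
0 [314.98 219.95] [314.75 221.82]
1 [315.1  218.42] [314.86 220.32]
2 [315.21 216.88] [314.97 218.8 ]
[189 198 197 196 200 205 201 201 187 124 100 100 102 104 102 102 103 103
 103  98  98 105]
[173 152 145 170 197 190 136  87  81  85  89  92  94  98 101 102 103 104
 107 107 109 106 108 144 186 198 197 199 200 202 200 197]
[202 203 204 204 197 193 190 159 134 136 143 158 176 190 195 199 201 200
 196 177 155 131 111 102  98 116 144 159 179 196 202 201 200 199]
[203 203 204 199 174 171 195 202 202 201 199 200 201 204 200 159 126 119
 119 117 109  98 105 171 195 193 195 198 200 199]
```

Emit:
send_rows:
  moves:
    - {"tx":0.048,"ty":0.074,"tz":0,"yaw":0}
    - {"tx":0.048,"ty":0.074,"tz":0.15,"yaw":0}
    - {"tx":0.048,"ty":0.074,"tz":0.3,"yaw":0}
    - {"tx":0.048,"ty":0.074,"tz":0.45,"yaw":0}
    - {"tx":0.048,"ty":0.074,"tz":0.45,"yaw":0}

```text
clock: 8.52
eef_pos: [590.1, 22.0, 108.5]
tool_rot: [-2.143, -2.295, 0.002]
wrist_force: [-0.8, 0.4, -1.1]
width: 0.264
gripper_force: 58.8
```

```bash
python3 -c "
from h import *; o=ctrl.get_obs(); print(o['eef_pos'],o['wrist_force'],o['clock'])
np.set_printoptions(precision=2,suppress=True)
c=imaging.calibration('wrist'); im=imaging.camera('wrist')[:,:,::-1]; cv2.imwrite('pics/wrist5.png',im)
o=o['eef_pos']; print('tip',proj(c,o+[0,6,-42]),'bush',proj(c,[589.6,20.7,56]))
cv2.imwrite('pics/c5.png',cv2.resize(im[170:270,250:383],(798,600),interpolation=2))
"
```

```text
[590.13298841  22.00054934 108.48956139] [-0.83345051  0.36583911 -1.12221261] 8.525
tip [315.08 220.02] bush [313.45 224.75]
```

View pics/c5.png

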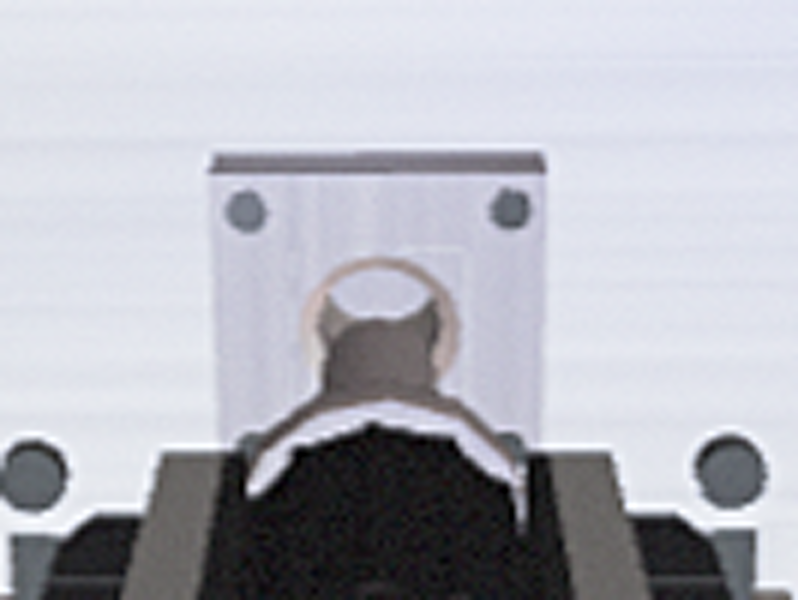

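The pin and bushing line up in the wrist view: mouth centre at crop (381,333), tip projecting to about (380,334). I'll lower it into the bushing.

Emit:
send_rows:
  moves:
    - {"tx":0,"ty":0,"tz":0.08,"yaw":0}
    - {"tx":0,"ty":0,"tz":0.14,"yaw":0}
    - {"tx":0,"ty":0,"tz":0.18,"yaw":0}
    - {"tx":0,"ty":0,"tz":0.22,"yaw":0}
    - {"tx":0,"ty":0,"tz":0.22,"yaw":0}

```text
clock: 9.2
eef_pos: [590.5, 22.0, 96.1]
tool_rot: [-2.144, -2.296, 0.0]
wrist_force: [1.6, -0.1, -0.4]
width: 0.258
gripper_force: 58.8
```

Emit:
send_rows:
  moves:
    - {"tx":0,"ty":0,"tz":0.04,"yaw":0}
    - {"tx":0,"ty":0,"tz":0.08,"yaw":0}
    - {"tx":0,"ty":0,"tz":0.12,"yaw":0}
    - {"tx":0,"ty":0,"tz":0.15,"yaw":0}
    - {"tx":0,"ty":0,"tz":0.15,"yaw":0}

```text
clock: 9.82
eef_pos: [590.5, 22.0, 87.1]
tool_rot: [-2.144, -2.296, 0.0]
wrist_force: [0.7, -0.6, -0.3]
width: 0.263
gripper_force: 58.8
```

Emit:
send_rows:
  moves:
    - {"tx":0,"ty":0,"tz":0.03,"yaw":0}
    - {"tx":0,"ty":0,"tz":0.06,"yaw":0}
    - {"tx":0,"ty":0,"tz":0.09,"yaw":0}
    - {"tx":0,"ty":0,"tz":0.11,"yaw":0}
    - {"tx":0,"ty":0,"tz":0.11,"yaw":0}

```text
clock: 10.45
eef_pos: [590.6, 22.0, 80.6]
tool_rot: [-2.144, -2.296, 0.0]
wrist_force: [-1.0, -0.3, -0.4]
width: 0.261
gripper_force: 58.8
```

Emit:
send_rows:
  moves:
    - {"tx":0,"ty":0,"tz":0.01,"yaw":0}
    - {"tx":0,"ty":0,"tz":0.02,"yaw":0}
    - {"tx":0,"ty":0,"tz":0.02,"yaw":0}
    - {"tx":0,"ty":0,"tz":0.02,"yaw":0}
    - {"tx":0,"ty":0,"tz":0.02,"yaw":0}

```text
clock: 11.08
eef_pos: [590.6, 22.0, 79.6]
tool_rot: [2.144, 2.296, 0.0]
wrist_force: [0.1, -0.3, -2.2]
width: 0.266
gripper_force: 58.8
```

Emit:
send_rows:
  moves:
    - {"tx":0,"ty":0,"tz":0.01,"yaw":0}
    - {"tx":0,"ty":0,"tz":0.017,"yaw":0}
    - {"tx":0,"ty":0,"tz":0.017,"yaw":0}
    - {"tx":0,"ty":0,"tz":0.017,"yaw":0}
    - {"tx":0,"ty":0,"tz":0.017,"yaw":0}

```text
clock: 11.7
eef_pos: [590.6, 22.0, 78.5]
tool_rot: [2.144, 2.296, 0.0]
wrist_force: [0.3, -0.9, -1.6]
width: 0.265
gripper_force: 58.8
```

Emit:
send_rows:
  moves:
    - {"tx":0,"ty":0,"tz":0.005,"yaw":0}
    - {"tx":0,"ty":0,"tz":0.01,"yaw":0}
    - {"tx":0,"ty":0,"tz":0.01,"yaw":0}
    - {"tx":0,"ty":0,"tz":0.01,"yaw":0}
    - {"tx":0,"ty":0,"tz":0.01,"yaw":0}

```text
clock: 12.32
eef_pos: [590.7, 22.0, 78.2]
tool_rot: [2.144, 2.296, 0.0]
wrist_force: [-1.1, 0.9, 5.0]
width: 0.255
gripper_force: 59.4
```

Emit:
send_rows:
  moves:
    - {"tx":0.03,"ty":0,"tz":0.003,"yaw":0}
    - {"tx":0.07,"ty":0,"tz":0.003,"yaw":0}
    - {"tx":0.12,"ty":0,"tz":0.003,"yaw":0}
    - {"tx":0.17,"ty":0,"tz":0.003,"yaw":0}
    - {"tx":0.2,"ty":0,"tz":0.003,"yaw":0}

```text
clock: 12.95
eef_pos: [590.0, 33.0, 78.1]
tool_rot: [2.143, 2.294, -0.002]
wrist_force: [-2.0, -5.0, 6.2]
width: 0.266
gripper_force: 59.6
```

Emit:
send_rows:
  moves:
    - {"tx":0.03,"ty":0,"tz":0,"yaw":0}
    - {"tx":0.06,"ty":0,"tz":0,"yaw":0}
    - {"tx":0.09,"ty":0,"tz":0,"yaw":0}
    - {"tx":0.12,"ty":0,"tz":0,"yaw":0}
    - {"tx":0.12,"ty":0,"tz":0,"yaw":0}

```text
clock: 13.58
eef_pos: [589.5, 40.3, 78.1]
tool_rot: [2.143, 2.295, -0.002]
wrist_force: [-1.2, -4.2, 4.8]
width: 0.263
gripper_force: 59.6
```

Emit:
send_rows:
  moves:
    - {"tx":0.02,"ty":0,"tz":0,"yaw":0}
    - {"tx":0.04,"ty":0,"tz":0,"yaw":0}
    - {"tx":0.06,"ty":0,"tz":0,"yaw":0}
    - {"tx":0.08,"ty":0,"tz":0,"yaw":0}
    - {"tx":0.08,"ty":0,"tz":0,"yaw":0}

```text
clock: 14.2
eef_pos: [589.1, 45.0, 78.2]
tool_rot: [2.143, 2.295, -0.002]
wrist_force: [-2.7, -4.4, 6.5]
width: 0.259
gripper_force: 59.6
```

Emit:
send_rows:
  moves:
    - {"tx":0.02,"ty":-0.002,"tz":0,"yaw":0}
    - {"tx":0.04,"ty":-0.003,"tz":0,"yaw":0}
    - {"tx":0.06,"ty":-0.003,"tz":0,"yaw":0}
    - {"tx":0.08,"ty":-0.003,"tz":0,"yaw":0}
    - {"tx":0.08,"ty":-0.003,"tz":0,"yaw":0}

```text
clock: 14.82
eef_pos: [588.7, 49.8, 78.1]
tool_rot: [2.143, 2.294, -0.001]
wrist_force: [-2.4, -4.0, 5.7]
width: 0.262
gripper_force: 59.6
```

Emit:
send_rows:
  moves:
    - {"tx":0.02,"ty":-0.002,"tz":0,"yaw":0}
    - {"tx":0.04,"ty":-0.003,"tz":0,"yaw":0}
    - {"tx":0.06,"ty":-0.003,"tz":0,"yaw":0}
    - {"tx":0.08,"ty":-0.003,"tz":0,"yaw":0}
    - {"tx":0.08,"ty":-0.003,"tz":0,"yaw":0}

```text
clock: 15.45
eef_pos: [588.3, 54.6, 78.1]
tool_rot: [2.143, 2.294, -0.001]
wrist_force: [-1.1, -3.9, 6.2]
width: 0.264
gripper_force: 59.6
```

Emit:
send_rows:
  moves:
    - {"tx":0.02,"ty":0,"tz":0,"yaw":0}
    - {"tx":0.04,"ty":0,"tz":0,"yaw":0}
    - {"tx":0.06,"ty":0,"tz":0,"yaw":0}
    - {"tx":0.08,"ty":0,"tz":0,"yaw":0}
    - {"tx":0.08,"ty":0,"tz":0,"yaw":0}

```text
clock: 16.08
eef_pos: [588.0, 59.4, 78.2]
tool_rot: [2.143, 2.294, -0.001]
wrist_force: [-1.9, -4.6, 5.7]
width: 0.263
gripper_force: 59.6
```

Emit:
send_rows:
  moves:
    - {"tx":0.02,"ty":-0.002,"tz":0,"yaw":0}
    - {"tx":0.04,"ty":-0.003,"tz":0,"yaw":0}
    - {"tx":0.06,"ty":-0.003,"tz":0,"yaw":0}
    - {"tx":0.08,"ty":-0.003,"tz":0,"yaw":0}
    - {"tx":0.08,"ty":-0.003,"tz":0,"yaw":0}

```text
clock: 16.7
eef_pos: [587.6, 64.2, 78.2]
tool_rot: [2.143, 2.294, -0.001]
wrist_force: [-0.2, -4.2, 6.0]
width: 0.264
gripper_force: 59.6
```

Emit:
send_rows:
  moves:
    - {"tx":0.02,"ty":0,"tz":0,"yaw":0}
    - {"tx":0.04,"ty":0,"tz":0,"yaw":0}
    - {"tx":0.06,"ty":0,"tz":0,"yaw":0}
    - {"tx":0.08,"ty":0,"tz":0,"yaw":0}
    - {"tx":0.08,"ty":0,"tz":0,"yaw":0}

```text
clock: 17.32
eef_pos: [587.2, 69.0, 78.1]
tool_rot: [2.143, 2.294, -0.001]
wrist_force: [0.1, -3.9, 5.6]
width: 0.266
gripper_force: 59.6
```

Emit:
send_rows:
  moves:
    - {"tx":0.02,"ty":0,"tz":0,"yaw":0}
    - {"tx":0.04,"ty":0,"tz":0,"yaw":0}
    - {"tx":0.06,"ty":0,"tz":0,"yaw":0}
    - {"tx":0.08,"ty":0,"tz":0,"yaw":0}
    - {"tx":0.08,"ty":0,"tz":0,"yaw":0}

```text
clock: 17.95
eef_pos: [586.9, 73.8, 78.1]
tool_rot: [2.143, 2.294, -0.001]
wrist_force: [-0.5, -4.2, 5.6]
width: 0.263
gripper_force: 59.6
```

Emit:
send_rows:
  moves:
    - {"tx":0.02,"ty":0,"tz":0,"yaw":0}
    - {"tx":0.04,"ty":0,"tz":0,"yaw":0}
    - {"tx":0.06,"ty":0,"tz":0,"yaw":0}
    - {"tx":0.08,"ty":0,"tz":0,"yaw":0}
    - {"tx":0.08,"ty":0,"tz":0,"yaw":0}

```text
clock: 18.58
eef_pos: [586.5, 78.5, 78.1]
tool_rot: [2.143, 2.295, -0.001]
wrist_force: [-1.7, -4.2, 5.7]
width: 0.268
gripper_force: 59.6
```

Emit:
send_rows:
  moves:
    - {"tx":0.02,"ty":0,"tz":0,"yaw":0}
    - {"tx":0.04,"ty":0,"tz":0,"yaw":0}
    - {"tx":0.06,"ty":0,"tz":0,"yaw":0}
    - {"tx":0.08,"ty":0,"tz":0,"yaw":0}
    - {"tx":0.08,"ty":0,"tz":0,"yaw":0}

```text
clock: 19.2
eef_pos: [586.1, 83.3, 78.2]
tool_rot: [2.143, 2.294, -0.001]
wrist_force: [-1.5, -4.3, 6.3]
width: 0.263
gripper_force: 59.6
```

Emit:
send_rows:
  moves:
    - {"tx":0.02,"ty":-0.002,"tz":0,"yaw":0}
    - {"tx":0.04,"ty":-0.003,"tz":0,"yaw":0}
    - {"tx":0.06,"ty":-0.003,"tz":0,"yaw":0}
    - {"tx":0.08,"ty":-0.003,"tz":0,"yaw":0}
    - {"tx":0.08,"ty":-0.003,"tz":0,"yaw":0}

```text
clock: 19.82
eef_pos: [585.8, 88.1, 78.1]
tool_rot: [2.143, 2.294, -0.001]
wrist_force: [-0.0, -3.6, 5.4]
width: 0.26
gripper_force: 59.6
```

Emit:
send_rows:
  moves:
    - {"tx":0.02,"ty":0,"tz":0,"yaw":0}
    - {"tx":0.04,"ty":0,"tz":0,"yaw":0}
    - {"tx":0.06,"ty":0,"tz":0,"yaw":0}
    - {"tx":0.08,"ty":0,"tz":0,"yaw":0}
    - {"tx":0.08,"ty":0,"tz":0,"yaw":0}

```text
clock: 20.45
eef_pos: [584.9, 93.9, 77.5]
tool_rot: [-2.144, -2.296, -0.0]
wrist_force: [0.4, -1.2, 0.0]
width: 0.266
gripper_force: 59.2
```

Force fell to zero and z dropped, so the tip is over the hole. I'll press down lightly.

Emit:
send_rows:
  moves:
    - {"tx":0,"ty":0,"tz":0.006,"yaw":0}
    - {"tx":0,"ty":0,"tz":0.012,"yaw":0}
    - {"tx":0,"ty":0,"tz":0.018,"yaw":0}
    - {"tx":0,"ty":0,"tz":0.018,"yaw":0}
    - {"tx":0,"ty":0,"tz":0.018,"yaw":0}

```text
clock: 21.08
eef_pos: [584.9, 93.9, 76.7]
tool_rot: [-2.144, -2.296, -0.0]
wrist_force: [-2.0, 1.0, 5.3]
width: 0.264
gripper_force: 59.4
```

Emit:
send_rows:
  moves:
    - {"tx":0.006,"ty":0,"tz":0,"yaw":0}
    - {"tx":0.012,"ty":0,"tz":0,"yaw":0}
    - {"tx":0.018,"ty":0,"tz":0,"yaw":0}
    - {"tx":0.018,"ty":0,"tz":0,"yaw":0}
    - {"tx":0.018,"ty":0,"tz":0,"yaw":0}

```text
clock: 21.7
eef_pos: [584.9, 94.8, 76.5]
tool_rot: [-2.144, -2.296, 0.0]
wrist_force: [-0.5, -1.3, 1.0]
width: 0.26
gripper_force: 59.3
```

Emit:
send_rows:
  moves:
    - {"tx":0.008,"ty":0,"tz":0.01,"yaw":0}
    - {"tx":0.016,"ty":0,"tz":0.02,"yaw":0}
    - {"tx":0.02,"ty":0,"tz":0.03,"yaw":0}
    - {"tx":0.02,"ty":0,"tz":0.03,"yaw":0}
    - {"tx":0.02,"ty":0,"tz":0.03,"yaw":0}

```text
clock: 22.32
eef_pos: [584.7, 96.0, 74.6]
tool_rot: [-2.144, -2.296, 0.0]
wrist_force: [-0.6, -0.7, -2.6]
width: 0.26
gripper_force: 59.1
```

Emit:
send_rows:
  moves:
    - {"tx":0,"ty":0,"tz":0.01,"yaw":0}
    - {"tx":0,"ty":0,"tz":0.02,"yaw":0}
    - {"tx":0,"ty":0,"tz":0.03,"yaw":0}
    - {"tx":0,"ty":0,"tz":0.03,"yaw":0}
    - {"tx":0,"ty":0,"tz":0.03,"yaw":0}

```text
clock: 22.95
eef_pos: [584.8, 96.1, 73.0]
tool_rot: [2.144, 2.296, -0.0]
wrist_force: [-1.5, -1.3, -0.5]
width: 0.265
gripper_force: 59.1
```

Emit:
send_rows:
  moves:
    - {"tx":0,"ty":0,"tz":0.02,"yaw":0}
    - {"tx":0,"ty":0,"tz":0.04,"yaw":0}
    - {"tx":0,"ty":0,"tz":0.06,"yaw":0}
    - {"tx":0,"ty":0,"tz":0.08,"yaw":0}
    - {"tx":0,"ty":0,"tz":0.08,"yaw":0}

```text
clock: 23.58
eef_pos: [584.8, 96.1, 68.0]
tool_rot: [-2.144, -2.296, 0.0]
wrist_force: [-1.6, -0.1, -1.1]
width: 0.26
gripper_force: 59.1
```

Emit:
send_rows:
  moves:
    - {"tx":0,"ty":0,"tz":0.01,"yaw":0}
    - {"tx":0,"ty":0,"tz":0.02,"yaw":0}
    - {"tx":0,"ty":0,"tz":0.025,"yaw":0}
    - {"tx":0,"ty":0,"tz":0.025,"yaw":0}
    - {"tx":0,"ty":0,"tz":0.025,"yaw":0}

```text
clock: 24.2
eef_pos: [584.8, 96.0, 66.7]
tool_rot: [-2.144, -2.296, 0.0]
wrist_force: [-1.1, -2.0, 0.7]
width: 0.259
gripper_force: 59.2
```

Emit:
send_rows:
  moves:
    - {"tx":0,"ty":0,"tz":0.005,"yaw":0}
    - {"tx":0,"ty":0,"tz":0.009,"yaw":0}
    - {"tx":0,"ty":0,"tz":0.009,"yaw":0}
    - {"tx":0,"ty":0,"tz":0.009,"yaw":0}
    - {"tx":0,"ty":0,"tz":0.009,"yaw":0}

```text
clock: 24.82
eef_pos: [584.8, 96.1, 66.4]
tool_rot: [2.144, 2.296, 0.0]
wrist_force: [-3.5, -2.1, 3.8]
width: 0.264
gripper_force: 59.3
```

Emit:
send_rows:
  moves:
    - {"tx":0,"ty":0,"tz":0.006,"yaw":0}
    - {"tx":0,"ty":0,"tz":0.006,"yaw":0}
    - {"tx":0,"ty":0,"tz":0.006,"yaw":0}
    - {"tx":0,"ty":0,"tz":0.006,"yaw":0}
    - {"tx":0,"ty":0,"tz":0.006,"yaw":0}

```text
clock: 25.45
eef_pos: [584.8, 96.1, 66.3]
tool_rot: [2.144, 2.296, 0.0]
wrist_force: [-3.5, -2.0, 7.2]
width: 0.26
gripper_force: 59.5
```

The collar is seated: z has stopped at 66.3 and the force is rising. Now I'll release and retreat straight up.

Emit:
send_rows:
  moves:
    - {"tx":0,"ty":0,"tz":0,"yaw":0}
    - {"tx":0,"ty":0,"tz":0,"yaw":0}
    - {"tx":0,"ty":0,"tz":0,"yaw":0}
    - {"tx":0,"ty":0,"tz":0,"yaw":0}
    - {"tx":0,"ty":0,"tz":0,"yaw":0}
  hand: 110

```text
clock: 26.08
eef_pos: [584.9, 96.1, 65.8]
tool_rot: [2.144, 2.296, 0.0]
wrist_force: [0.6, -0.5, 0.1]
width: 0.57
gripper_force: 0.0
```

Emit:
send_rows:
  moves:
    - {"tx":0,"ty":0,"tz":-0.2,"yaw":0}
    - {"tx":0,"ty":0,"tz":-0.5,"yaw":0}
    - {"tx":0,"ty":0,"tz":-0.9,"yaw":0}
    - {"tx":0,"ty":0,"tz":-1.3,"yaw":0}
    - {"tx":0,"ty":0,"tz":-1.6,"yaw":0}

```text
clock: 26.7
eef_pos: [585.0, 96.1, 163.9]
tool_rot: [2.143, 2.295, 0.002]
wrist_force: [-0.5, -0.9, -0.2]
width: 0.567
gripper_force: 0.0
```

```bash
python3 -c "
from h import *; o=ctrl.get_obs(); print(o['eef_pos'],o['clock'],o['width'])
out=[]
for n in('scene','side','wrist'):
    c=imaging.calibration(n); im=imaging.camera(n)[:,:,::-1]
    b=proj(c,[584.5,96,70]); k,w,h=(5,80,60) if n!='wrist' else (2,200,150)
    x,y=np.maximum((b-[w/2,h/2]).astype(int),0); out.append(cv2.resize(im[y:y+h,x:x+w],(400,300),interpolation=2))
out.append(out[0]*0)
cv2.imwrite('pics/c6.png',np.vstack([np.hstack(out[:2]),np.hstack(out[2:])]))
"
```

```text
[585.0343543   96.05954066 163.89121599] 26.7 0.5670479672129534
```

View pics/c6.png

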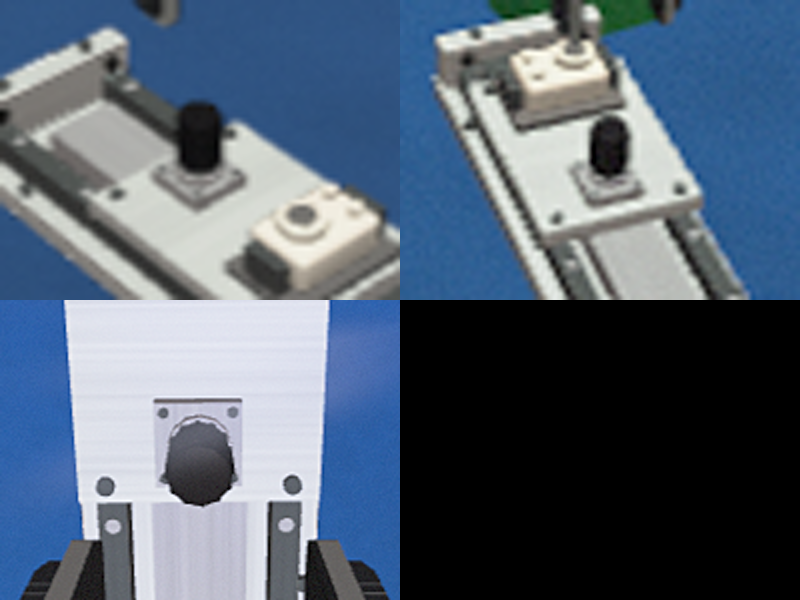

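All three views show the pin upright with its collar down on the bushing plate (scene crop (200,170), side crop (608,170)), and the gripper clear.

```bash
python3 -c "
from workcell import ctrl; print(ctrl.job_done())"
```

```text
the job is handed in; nothing more can be done
None
```

The locating pin is fully home in the strip's blind hole, its collar on the bushing, released and upright, with the gripper clear of everything; I handed the job in at about 27 s of the 64 s allowed, and no verdict was returned.

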